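# Pack the slide boxes into the ratchet transit cradle

### The job

Load the two slide boxes into the transit cradle for the courier: lay one flat with its long side along the low blue fence and push it home into the corner of fence and end stop, then pack the other end to end against it in the same way. Then work the ratchet lever, which grips when swung towards you and runs loose when swung back, stroke after stroke until the sprung plate clamps the row with its springs about half squeezed, never bottomed. Finally swing the lever back to its parking stop, away from you, to show that the ratchet holds: the row must stay clamped, and everything else on the bench stays where it is.

Things in the scene. Friction and masses are not known exactly. Their poses are not given: they have to be found in the camera images.
- slide_box_a: one of two alike white cardboard boxes of microscope slides, 58 (its x) x 80 (its y) x 33 mm high, 0.12 kg, lying flat on the worktop at the start; origin at the centre of its underside. Grip it across its 58 mm width (its x), from above.
- slide_box_b: the other white slide box, the same in every way
- cradle: transit cradle fixed to the bench, aluminium deck 126x346 mm, deck top 10 mm above the worktop; origin on the worktop (deck reaches from -59 to +67 mm in x, +-173 mm in y); +y runs along the deck to the blue end stop, +x away from the robot to the low blue fence. Near side open. Loading bay between plate and end stop: 178 mm long at the start, two boxes end to end and 18 mm spare.
- corner (a point): reference corner: fence face, end stop face and deck top meet here; axes as the cradle's. Fence 14 mm high over the deck, 10 thick (fingers pass over it); end stop 24 mm high, 12 thick. A box home in the corner, 80 mm side along the fence, has its origin at x = -29, y = -40 mm from here, the one packed against it x = -29, y = -120 mm.
- plate_face (a point): middle of the rubber face of the sprung pressure plate, 26 mm above the worktop; it faces the end stop (cradle's +y) and presses on the end of the row of boxes. The plate is 52 mm wide (x), its top 40 mm above the worktop.
- ratchet_axis (a point): top of the ratchet's vertical axis, 54 mm above the worktop, at the right end of the cradle (its x = 0, y = -108 mm); below it the toothed steel wheel, 79 mm across, with a brass pawl on the lever and one on the deck
- lever_grip (a point): grip point of the ratchet lever: on the axis of its upright round black knob (22 mm across, 49 to 90 mm above the worktop), 70 mm above the worktop and 115 mm from the ratchet's axis. The red lever under the knob is 18 mm wide, top 49 mm above the worktop. The knob can turn in the fingers: the gripper may keep its yaw along the arc.
- lever (a joint): lever angle, rad, growing clockwise from above: 0 at the parking stop (knob 54 degrees clockwise of the cradle's +x: away from the robot, right), 1.26 at the other stop (126 degrees clockwise: towards the robot). Clockwise it grips after at most 0.21 rad of slack and drives (up to 3 N at the knob); anticlockwise it clicks loosely, below 1.5 N. Stays where left.
- carriage (a joint): travel of the pusher carriage behind the plate (m), 0 at the start, growing towards the end stop: 14 mm per rad of gripping lever stroke. When the lever is let go or swung back the carriage slips back by at most one tooth (2.9 mm), then the deck's pawl holds it.
- pressure_plate (a joint): how far the plate's two springs are squeezed (m): 0 while it touches nothing, 0.012 bottomed; 1.2 N/mm with 3.6 N preload. With the row packed tight it grows once the carriage has moved 18 mm.
- notebook: bystander: blue hardback notebook, 210x149x13, lying flat; origin at the centre of its underside
- pen: bystander: black pen, 129 long, lying flat; origin at the centre of its underside
- tape_roll: bystander: roll of brown tape, 85 across, 19 high, lying flat; origin at the centre of its underside
- wash_bottle: bystander: white wash bottle with red cap and spout, 62x88x216, standing; origin at the centre of its underside
- vial_blue: bystander: small glass vial with blue cap, 24 across, 60 high, standing; origin at the centre of its underside
- vial_black: bystander: small glass vial with black cap, 24 across, 60 high, standing; origin at the centre of its underside
- calculator: bystander: black pocket calculator, 125x72x15, lying flat; origin at the centre of its underside
- kraft_carton: bystander: tall brown carton, 47x47x131, standing; origin at the centre of its underside
- tweezers: bystander: steel tweezers, 126 long, lying flat; origin at the centre of its underside
- white_carton: bystander: white carton, 67x83x87, standing; origin at the centre of its underside

How it is judged:
By the outcome, as a careful person would: the job done as asked, in the order asked, and still so for the second after the job is handed in, with the robot touching nothing.
It also fails if it takes over 72 s, if anything falls off the work surface, if the arm or the gripper's body presses on something with over 40 N, if the wrist force passes 120 N, or if a joint passes its speed limit or range.

### The arm

A 7-joint arm with a two-finger parallel gripper is mounted at the origin on a cart in front of the work surface, level with it; the furniture and walls round the work are solid. World frame = base frame: x ahead of the robot, y to its left, z up, the work surface at z = 0. Lengths are in m, angles in rad, forces in N, time in s.
With the tool pointing down it reaches from about 0.425 to 0.875 m from the base axis. Payload 8.4 kg.
Tool frame: the origin (TCP) lies on the centre line of the jaws, within the pads' length; the fingertips stand 19 mm ahead of it and the grasp point (between the pads) is the TCP; z points along the fingers, y is the line along which they close (so a half turn about z gives the same grasp; the last joint's range is limited). The gripper opens to 87 mm and grips with 3 to 60 N. Pads are 19 mm wide; open, the fingers measure 117 mm over their backs; the gripper's body (75 mm by 190 mm) begins 51 mm behind the grasp point.
Start: joints at [-1.235, 0.333, 0.04, 1.465, -0.013, 1.343, -0.059], TCP at [0.274, 0.589, 0.242] pointing down, gripper open.
Joint ranges: [-2.58, 2.58], [-0.38, 2.09], [-1.3, 1.39], [0.25, 2.4], [-1.5, 4.64], [0.08, 2.09], [-2.65, 2.65]. Speed limits (rad/s): [2.22, 2.22, 2.79, 2.79, 3.14, 3.14, 3.14].

### API

Orientations are given as a 3x3 rotation matrix whose columns are the frame's x, y, z axes.
In Python, from cell import arm gives the robot as it stands.
- The arm moves only by the tool servo_tool, never from a script. Its argument "series" is a list of rows, each a list of 2 entries, a list of its own where there are three numbers: the shift along the world's x, y, z in mm, then the turn, a rotation vector about the world's x, y, z in rad. In form: [[[dx, dy, dz], [rx, ry, rz]], ...]. A call has 1 to 20 rows; each row is the pose to reach, as a shift and turn from the pose commanded when the call began; what a row does not reach only later rows make up. A row lasts 1/10 s, in which the tool goes at most 50 mm and 8.59 degrees, less where a joint would pass 70% of its speed; a pose out of reach is approached as far as the arm can. A call with a gripper value outside its range is refused whole. "grip" is the opening, from -1 (shut) to 1 (fully open), set as the call begins (left out, the last holds). The fingers move at their own pace and stop on an object; "squeeze" is the grip in N (left out, the last holds). Time passes only in rows, so rows that repeat a pose let the fingers close. It gives the time, the measured TCP pose, the force, the opening and the grip force at its end, in the units of the state.
- arm.sense(): the state, without advancing time (a new reading comes with each control period).
- arm.capture(name): name is "scene" or "top" or "wrist"; returns the picture (420x560x3 uint8, red, green, blue); there is no depth.
- arm.calibration(name): a dict with "fx", "fy", "cx", "cy" (pixels), "k1" (the pictures are not rectified: a ray, as slopes to the right and down, at radius r is drawn at 1 + k1 r^2 times it, then the intrinsics apply), "world_to_cam" (4x4, takes a point from world to camera coordinates); the wrist camera has in their place "hand_eye" (4x4, takes a point from camera to tool coordinates, whose origin is the TCP and whose axes are the flange's). Camera axes: x right, y down, z forward; pixel columns grow to the right and rows downward; lengths in m; the calibration is good to about 2 mm. A picture is of the moment at which its call begins: read the wrist's pose just before it. calibration takes no time and is no camera call.
- arm.sign_off(): hands the job in; it is judged then, once.
Trained networks look in the newest picture that a camera, given by its name, has taken for a name from the list of things; names that differ only in an ending like _2 or _b are one class to them, and where a whole thing is asked for, a point or a joint stands for the part that bears it (a point fixed in the world has none). Each returns a list of dicts, best first, with "p" (0 to 1); they miss things now and then, are a little off and sometimes report something else, mostly with a low value. They report only what shows in the picture. A call takes as long as a camera call.
- arm.regions_of(camera, target): "region" (420x560 bool, what is visible of it) and "centre" ([column, row] in pixels, amid what is visible of it).
- arm.landmark_of(camera, target): "centre" ([column, row] in pixels: a listed point, or the origin of a listed thing).
The state is a dict: "time_s": time; "q": joint angles; "joint_velocities": joint speeds; "joint_efforts": joint torques, N m; "ee_pos": TCP position; "tool_rot": TCP orientation; "force": force on the tool from outside, world axes, zero at the start; "wrist_torque": the same for the moment, N m; "gripper_width": finger opening in m; "finger_force": force on a finger pad.
Only numpy, scipy, OpenCV 4.12 (cv2) and the standard library are available. Lean on these libraries where they do the work, as an engineer would, in place of code of your own. Each camera call takes 0.05 s, during which the arm holds its last target. There are 200 camera calls.

## Working session

There is one attempt and no reset: what is moved stays moved. The work goes in short steps, Python scripts to look and compute and a tool call to move; the robot and the scene stay as the last step left them, time stands still between calls to the robot, and variables do not carry over. Pictures are saved under pics/ and viewed, at most 10 in all, crops included, and the job is handed in when it is done.

Besides the shell and the picture viewer there is one more tool, called in YAML: its name, and indented under it one key for each argument. servo_tool: Moves the arm, as the interface text tells. Its arguments: {"type":"object","properties":{"series":{"type":"array"},"grip":{"type":"number"},"squeeze":{"type":"number"}},"required":["series"]}

```bash
mkdir -p pics; ls; cat > h.py <<'E'
import numpy as np, cv2
from cell import arm
def ray(cam,px,st=None):
    c=arm.calibration(cam)
    K=np.array([[c['fx'],0,c['cx']],[0,c['fy'],c['cy']],[0,0,1.]])
    u=cv2.undistortPoints(np.array([[px]],float),K,np.array([c['k1'],0,0,0.]))[0,0]
    # exact inverse of 1+k1 r^2 handled iteratively by cv2
    d=np.array([u[0],u[1],1.])
    if cam=='wrist':
        st=st or arm.sense(); H=np.array(c['hand_eye']); R=np.array(st['tool_rot']); p=np.array(st['ee_pos'])
        return R@H[:3,3]+p, R@H[:3,:3]@d
    M=np.linalg.inv(np.array(c['world_to_cam'])); return M[:3,3], M[:3,:3]@d
def atz(cam,px,z,st=None):
    o,d=ray(cam,px,st); return o+d*(z-o[2])/d[2]
def proj(cam,P):
    c=arm.calibration(cam); M=np.array(c['world_to_cam']); p=M[:3,:3]@np.array(P)+M[:3,3]
    s=p[:2]/p[2]; s=s*(1+c['k1']*(s@s)); return [c['fx']*s[0]+c['cx'],c['fy']*s[1]+c['cy']]
def save(n,img): cv2.imwrite(f'pics/{n}.png',img[:,:,::-1])
E
python3 - <<'E'
from h import *
for cam in ('top','scene'):
    im=arm.capture(cam); save(cam+'0',im)
    for t,z in (('slide_box_a',0),('cradle',0),('corner',.01),('plate_face',.026),('ratchet_axis',.054),('lever_grip',.07)):
        for r in arm.landmark_of(cam,t)[:3]: print(cam,t,round(r['p'],2),np.round(r['centre'],1),np.round(atz(cam,r['centre'],z),4))
print(arm.sense()['tool_rot'],arm.sense()['time_s'],arm.sense()['force'])
E
```

```text
pics
top slide_box_a 0.76 [226.  255.1] [0.4265 0.2548 0.    ]
top slide_box_a 0.55 [189.  242.8] [0.4684 0.3957 0.    ]
top cradle 0.83 [305.7 246.5] [ 0.4649 -0.0383  0.    ]
top cradle 0.24 [266.5 165.4] [0.7728 0.1159 0.    ]
top corner 0.93 [264.6 233.7] [0.5079 0.1141 0.01  ]
top corner 0.63 [179.5 197.8] [0.6367 0.441  0.01  ]
top corner 0.25 [337.8 183.7] [ 0.7033 -0.1562  0.01  ]
top plate_face 0.42 [310.7 248. ] [ 0.4577 -0.0552  0.026 ]
top ratchet_axis 0.7 [333.  247.8] [ 0.4577 -0.1325  0.054 ]
top ratchet_axis 0.16 [266.6 164.2] [0.761  0.1123 0.054 ]
top lever_grip 0.49 [370.7 254.9] [ 0.4341 -0.2627  0.07  ]
scene slide_box_a 0.68 [212.3 221.5] [0.4306 0.2641 0.    ]
scene slide_box_a 0.68 [205.7 207.4] [0.4626 0.3863 0.    ]
scene slide_box_a 0.26 [334.  245.8] [ 0.6835 -0.1478  0.    ]
scene cradle 0.91 [265.5 251.5] [ 0.4794 -0.0317  0.    ]
scene corner 0.69 [255.  228.2] [0.5251 0.105  0.01  ]
scene plate_face 0.5 [267.2 249.5] [ 0.47  -0.058  0.026]
scene plate_face 0.31 [341.3 231. ] [ 0.7396 -0.1226  0.026 ]
scene ratchet_axis 0.73 [235.2 190. ] [0.588  0.3522 0.054 ]
scene lever_grip 0.85 [299.1 270.8] [ 0.4462 -0.2588  0.07  ]
[[-9.06921226e-01  4.21300236e-01 -4.49338924e-05]
 [ 4.21300237e-01  9.06921226e-01 -2.08067173e-05]
 [ 3.19856259e-05 -3.78007131e-05 -9.99999999e-01]] 0.7 [-0.49705963 -0.13078377 -0.81984527]
```

```bash
python3 - <<'E'
import cv2
t=cv2.imread('pics/top0.png');cv2.imwrite('pics/t1.png',cv2.resize(t[130:330,140:410],(800,593),interpolation=cv2.INTER_CUBIC))
E
```

```text
(no output)
```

View pics/t1.png

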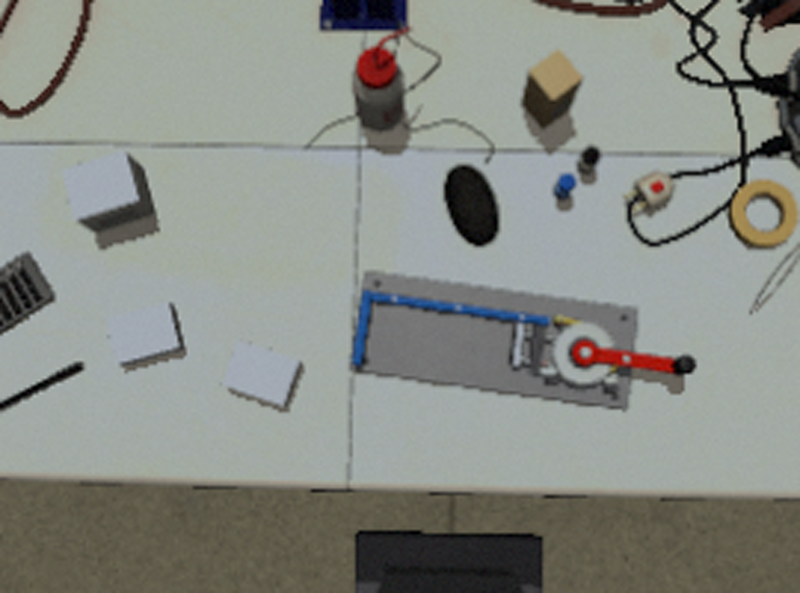

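View pics/scene0.png

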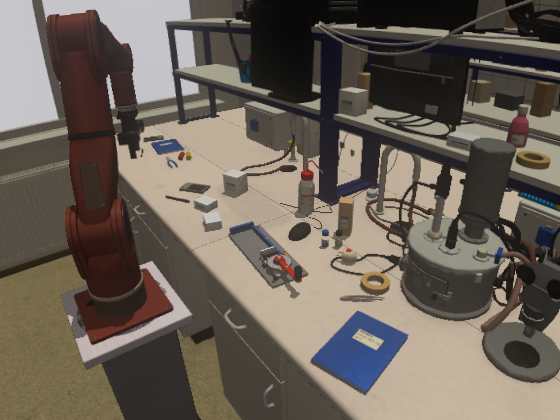

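The top view shows the two white boxes left of the cradle (crop ~(145,333) and (265,375)). The cradle is yawed slightly clockwise, with its blue corner at (368,298), and the lever knob at (685,365) is in mid-range. Next I'll move over the boxes to look closer.

servo_tool:
  series:
    - [[20, -35, 10], [0, 0, 0]]
    - [[45, -75, 20], [0, 0, 0]]
    - [[70, -115, 30], [0, 0, 0]]
    - [[95, -155, 40], [0, 0, 0]]
    - [[120, -195, 50], [0, 0, 0]]
    - [[140, -230, 60], [0, 0, 0]]
    - [[156, -260, 60], [0, 0, 0]]
    - [[156, -260, 60], [0, 0, 0]]
    - [[156, -260, 60], [0, 0, 0]]

```text
time_s: 1.6
ee_pos: [0.4301, 0.3291, 0.3018]
tool_rot: [[-0.906, 0.423, 0.0], [0.423, 0.906, 0.001], [0.0, 0.001, -1.0]]
force: [0.0, 0.3, 0.2]
gripper_width: 0.0869
finger_force: 0.0
```

```bash
cat > look.py <<'E'
from h import *
import sys
def look(name,ts):
    st=arm.sense(); im=arm.capture('wrist'); save(name,im)
    print(st['time_s'],np.round(st['ee_pos'],4))
    for t,z in ts:
        try:
            for r in arm.landmark_of('wrist',t)[:3]: print(t,round(r['p'],2),np.round(r['centre'],1),np.round(atz('wrist',r['centre'],z,st),4))
        except Exception as e: print(e)
    return st
def boxes(st,t='slide_box_a',z=.033):
    for r in arm.regions_of('wrist',t)[:3]:
        m=r['region'].astype(np.uint8)
        ys,xs=np.nonzero(m)
        c=max(cv2.findContours(m,0,1)[0],key=cv2.contourArea)[:,0,:]
        W=np.array([atz('wrist',p,z,st)[:2] for p in c])*1000
        (ct,sz,an)=cv2.minAreaRect(W.astype(np.float32)); print(t,round(r['p'],2),len(xs),[xs.min(),xs.max(),ys.min(),ys.max()],np.round(ct,1),np.round(sz,1),round(an,1))
E
python3 - <<'E'
from look import *
st=look('w1',[('slide_box_a',0),('corner',.01)])
boxes(st)
print(np.round(arm.calibration('wrist')['hand_eye'],3),arm.calibration('wrist')['fx'])
E
```

```text
1.6 [0.4301 0.3291 0.3018]
slide_box_a 0.82 [330.7 176.7] [0.468  0.3935 0.    ]
slide_box_a 0.64 [225.1 190.2] [0.4211 0.2452 0.    ]
corner 0.71 [177.1 277.8] [0.5133 0.1112 0.01  ]
slide_box_a 0.9 2735 [np.int64(188), np.int64(254), np.int64(168), np.int64(218)] [418.5 247.3] [85.4 63.9] 72.8
slide_box_a 0.64 2796 [np.int64(296), np.int64(368), np.int64(143), np.int64(212)] [462.  391.4] [65.3 81.9] 16.7
slide_box_a 0.59 3896 [np.int64(47), np.int64(180), np.int64(224), np.int64(292)] [455.5  49.8] [201.6  93.4] 83.1
[[ 0.    -0.953 -0.304  0.085]
 [ 1.     0.     0.001 -0.   ]
 [-0.001 -0.304  0.953 -0.143]
 [ 0.     0.     0.     1.   ]] 311.48816570744606
```

View pics/w1.png

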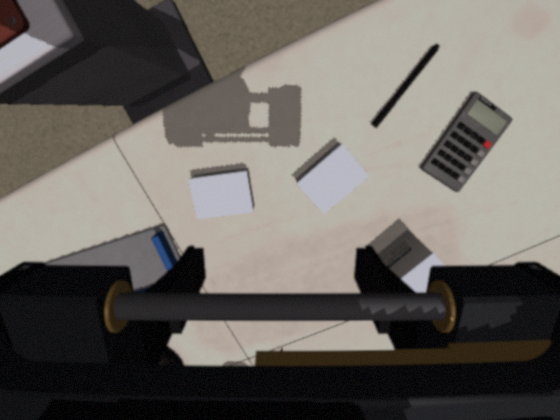

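The wrist view shows box 1 with its white top at about (222,195) and box 2 at about (333,178). Each shows a shaded side face, which I'll exclude from the fit.

```bash
cat >> look.py <<'E'
def tops(st,t='slide_box_a',z=.033,only=None):
    im=cv2.imread('pics/'+only+'.png',0)
    for r in arm.regions_of('wrist',t)[:3]:
        m=cv2.dilate(r['region'].astype(np.uint8),np.ones((5,5)))
        v=im[m>0]; th,_=cv2.threshold(v.reshape(-1,1),0,255,cv2.THRESH_OTSU)
        b=((im>th-0)&(r['region'])).astype(np.uint8); b=cv2.morphologyEx(b,cv2.MORPH_OPEN,np.ones((5,5)))
        cs=cv2.findContours(b,0,1)[0]
        if not cs: continue
        c=max(cs,key=cv2.contourArea)[:,0,:]
        W=np.array([atz('wrist',p,z,st)[:2] for p in c])*1000
        (ct,sz,an)=cv2.minAreaRect(W.astype(np.float32)); print('top',round(r['p'],2),th,np.round(np.mean(c,0)),np.round(ct,1),np.round(sz,1),round(an,1))
E
python3 - <<'E'
from look import *
st=arm.sense(); tops(st,only='w1'); print(st['time_s'])
E
```

```text
top 0.9 137.0 [221. 195.] [419.1 245.9] [81.4 59.1] 72.2
top 0.64 133.0 [333. 179.] [463.1 393.6] [59.6 81.8] 17.1
top 0.59 71.0 [116. 257.] [450.2  47.4] [169.5  84.2] 83.4
1.8
```

servo_tool:
  series:
    - [[-1, -8, -10], [0, 0, -0.145]]
    - [[-2, -17, -25], [0, 0, -0.29]]
    - [[-3, -25, -40], [0, 0, -0.435]]
    - [[-4, -33, -60], [0, 0, -0.58]]
    - [[-5, -42, -80], [0, 0, -0.725]]
    - [[-6, -50, -100], [0, 0, -0.87]]
    - [[-8, -58, -120], [0, 0, -1.015]]
    - [[-9, -66, -140], [0, 0, -1.16]]
    - [[-10, -75, -150], [0, 0, -1.3]]
    - [[-11, -83, -160], [0, 0, -1.445]]
    - [[-11, -83, -180], [0, 0, -1.445]]
    - [[-11, -83, -205], [0, 0, -1.445]]
    - [[-11, -83, -230], [0, 0, -1.445]]
    - [[-11, -83, -250], [0, 0, -1.445]]
    - [[-11, -83, -265], [0, 0, -1.445]]
    - [[-11, -83, -265], [0, 0, -1.445]]
    - [[-11, -83, -265], [0, 0, -1.445]]

```text
time_s: 3.55
ee_pos: [0.4187, 0.2469, 0.0367]
tool_rot: [[0.303, 0.953, -0.0], [0.953, -0.303, -0.0], [-0.0, -0.0, -1.0]]
force: [-0.4, 1.0, -0.4]
gripper_width: 0.0869
finger_force: 0.0
```

servo_tool:
  series:
    - [[0, 0, 0], [0, 0, 0]]
    - [[0, 0, 0], [0, 0, 0]]
    - [[0, 0, 0], [0, 0, 0]]
    - [[0, 0, 0], [0, 0, 0]]
    - [[0, 0, 0], [0, 0, 0]]
  grip: -1
  squeeze: 15

```text
time_s: 4.05
ee_pos: [0.4192, 0.2466, 0.0369]
tool_rot: [[0.304, 0.953, 0.001], [0.953, -0.304, 0.0], [0.001, 0.001, -1.0]]
force: [0.8, -0.6, 3.3]
gripper_width: 0.058
finger_force: 15.0
```

servo_tool:
  series:
    - [[0, 0, 30], [0, 0, 0]]
    - [[0, 0, 70], [0, 0, 0]]
    - [[4, -25, 110], [0, 0, 0.05]]
    - [[10, -60, 150], [0, 0, 0.1]]
    - [[16, -100, 190], [0, 0, 0.15]]
    - [[23, -140, 213], [0, 0, 0.197]]
    - [[30, -180, 213], [0, 0, 0.197]]
    - [[36, -220, 213], [0, 0, 0.197]]
    - [[41, -247, 213], [0, 0, 0.197]]
    - [[41, -247, 213], [0, 0, 0.197]]
    - [[41, -247, 213], [0, 0, 0.197]]
    - [[41, -247, 213], [0, 0, 0.197]]

```text
time_s: 5.25
ee_pos: [0.4596, 0.0005, 0.2494]
tool_rot: [[0.11, 0.994, -0.0], [0.994, -0.11, 0.0], [0.0, -0.0, -1.0]]
force: [-0.1, -0.3, -1.1]
gripper_width: 0.0587
finger_force: 15.0
```

```bash
python3 - <<'E'
from look import *
st=look('w2',[('cradle',0),('corner',.01),('plate_face',.026)])
print(st['gripper_width'],st['force'])
E
```

```text
5.25 [0.4596 0.0005 0.2494]
cradle 0.59 [453.8 270.9] [ 0.6928 -0.1595  0.    ]
corner 0.89 [314.6  80.2] [0.5118 0.1131 0.01  ]
0.05872407969161283 [-0.0959279  -0.29961392 -1.10750503]
```

View pics/w2.png

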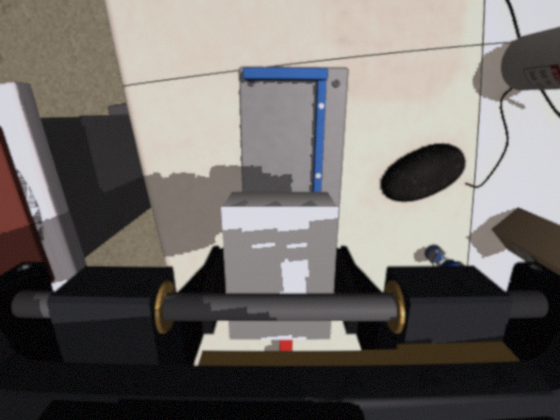

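The corner shows at about (316,80), with the fence running down column ~315 and the end stop along row ~80. The fence is nearly parallel to the image vertical. I'll fit the blue edges next.

```bash
python3 - <<'E'
from look import *
st=arm.sense()
im=cv2.imread('pics/w2.png').astype(int); b=(im[:,:,0]-im[:,:,2]>40)
F=[];S=[]
for r in range(88,186):
    c=np.nonzero(b[r,295:335])[0]
    if len(c)>3: F.append(atz('wrist',[295+c[0]-.5,r],.01,st)[:2])
for c in range(248,310):
    r=np.nonzero(b[60:95,c])[0]
    if len(r)>3: S.append(atz('wrist',[c,60+r[-1]+.5],.01,st)[:2])
L=[]
for P in (F,S):
    P=np.array(P,np.float32); v=cv2.fitLine(P,cv2.DIST_HUBER,0,.01,.01).ravel(); L.append(v); print(len(P),np.degrees(np.arctan2(v[1],v[0])),v[2:])
A=np.array([L[0][:2],-L[1][:2]]).T; t=np.linalg.solve(A,L[1][2:]-L[0][2:]); C=L[0][2:]+t[0]*L[0][:2]; print('corner',C)
a=np.arctan2(*L[0][[1,0]]); a=a if a>0 else a+np.pi
a-=np.pi/2;print('yaw',a, np.degrees(a))
R=np.array([[np.cos(a),-np.sin(a)],[np.sin(a),np.cos(a)]])
for d in ((-.029,-.04),(-.029,-.12),(-.067,-.173-.108)): print(C+R@d)
# cradle deck: end stop inner face y offset unknown; axis from top:
E
```

```text
95 83.071205 [0.50538075 0.03586795]
62 -6.333556 [0.47461504 0.11769296]
corner [0.5147826  0.11323461]
yaw -0.120930314 -6.9287963
[0.48116897 0.07702517]
[ 0.47151811 -0.00239057]
[ 0.41437327 -0.1576306 ]
```

servo_tool:
  series:
    - [[4, 25, -40], [0, 0, -0.005]]
    - [[8, 50, -80], [0, 0, -0.005]]
    - [[12, 69, -120], [0, 0, -0.005]]
    - [[12, 69, -155], [0, 0, -0.005]]
    - [[12, 69, -180], [0, 0, -0.005]]
    - [[12, 69, -192], [0, 0, -0.005]]
    - [[12, 69, -198], [0, 0, -0.005]]
    - [[12, 69, -201], [0, 0, -0.005]]
    - [[12, 69, -202], [0, 0, -0.005]]
    - [[12, 69, -202], [0, 0, -0.005]]
    - [[12, 69, -202], [0, 0, -0.005]]

```text
time_s: 6.55
ee_pos: [0.4723, 0.0686, 0.0483]
tool_rot: [[0.117, 0.993, 0.001], [0.993, -0.117, 0.001], [0.001, 0.001, -1.0]]
force: [-0.8, -1.2, -0.7]
gripper_width: 0.0584
finger_force: 15.0
```

servo_tool:
  series:
    - [[0, 0, -1], [0, 0, 0]]
    - [[0, 0, -2], [0, 0, 0]]
    - [[2, 0, -2], [0, 0, 0]]
    - [[4, 0, -2], [0, 0, 0]]
    - [[6, -1, -2], [0, 0, 0]]
    - [[7, -1, -2], [0, 0, 0]]
    - [[8, -1, -2], [0, 0, 0]]
    - [[8, -1, -2], [0, 0, 0]]

```text
time_s: 7.35
ee_pos: [0.4776, 0.0681, 0.046]
tool_rot: [[0.117, 0.993, -0.005], [0.993, -0.117, 0.001], [0.001, -0.005, -1.0]]
force: [-14.1, 0.7, 20.7]
gripper_width: 0.0583
finger_force: 15.0
```

servo_tool:
  series:
    - [[0, 0, 1.5], [0, 0, 0]]
    - [[0, 2, 1.5], [0, 0, 0]]
    - [[0, 4, 1.5], [0, 0, 0]]
    - [[0.5, 6, 1.5], [0, 0, 0]]
    - [[1, 7.5, 1.5], [0, 0, 0]]
    - [[1, 9, 1.5], [0, 0, 0]]
    - [[1, 10, 1.5], [0, 0, 0]]
    - [[1, 10, 1.5], [0, 0, 0]]

```text
time_s: 8.15
ee_pos: [0.4803, 0.0773, 0.0467]
tool_rot: [[0.117, 0.993, -0.001], [0.993, -0.117, -0.001], [-0.001, -0.001, -1.0]]
force: [-4.4, -2.7, -1.3]
gripper_width: 0.0588
finger_force: 15.0
```

servo_tool:
  series:
    - [[0, 1, 0], [0, 0, 0]]
    - [[0.5, 2, 0], [0, 0, 0]]
    - [[1, 3, 0], [0, 0, 0]]
    - [[1, 3, 0], [0, 0, 0]]

```text
time_s: 8.55
ee_pos: [0.4804, 0.0774, 0.0465]
tool_rot: [[0.118, 0.993, -0.004], [0.993, -0.118, -0.004], [-0.004, -0.003, -1.0]]
force: [-9.5, -13.8, 6.5]
gripper_width: 0.0585
finger_force: 15.0
```

servo_tool:
  series:
    - [[-0.5, -2, 0], [0, 0, 0]]
    - [[-0.5, -2, 0], [0, 0, 0]]

```text
time_s: 8.75
ee_pos: [0.4803, 0.0773, 0.0466]
tool_rot: [[0.117, 0.993, -0.002], [0.993, -0.117, -0.001], [-0.002, -0.002, -1.0]]
force: [-5.3, -5.6, -1.2]
gripper_width: 0.0585
finger_force: 15.0
```

servo_tool:
  series:
    - [[0, 0, 0], [0, 0, 0]]
    - [[0, 0, 0], [0, 0, 0]]
    - [[0, 0, 0], [0, 0, 0]]
    - [[0, 0, 0], [0, 0, 0]]
    - [[0, 0, 20], [0, 0, 0]]
    - [[0, 0, 50], [0, 0, 0]]
    - [[0, -20, 90], [0, 0, 0]]
    - [[-5, -50, 130], [0, 0, 0]]
    - [[-15, -85, 170], [0, 0, 0]]
    - [[-20, -97, 180], [0, 0, 0]]
    - [[-20, -97, 180], [0, 0, 0]]
    - [[-20, -97, 180], [0, 0, 0]]
  grip: 1

```text
time_s: 9.95
ee_pos: [0.4615, -0.018, 0.227]
tool_rot: [[0.117, 0.993, 0.001], [0.993, -0.117, 0.001], [0.001, 0.001, -1.0]]
force: [-0.3, 0.6, -0.9]
gripper_width: 0.0872
finger_force: 0.0
```

```bash
python3 - <<'E'
from look import *
st=look('w3',[('slide_box_a',.01),('corner',.01)])
tops(st,z=.043,only='w3')
E
```

```text
9.95 [ 0.4615 -0.018   0.227 ]
slide_box_a 0.66 [287.1  98.9] [0.4806 0.077  0.01  ]
corner 0.63 [313.9  59.2] [0.5133 0.1138 0.01  ]
top 0.88 157.0 [287.  98.] [479.7  75.1] [78.9 58.7] 83.3
```

View pics/w3.png

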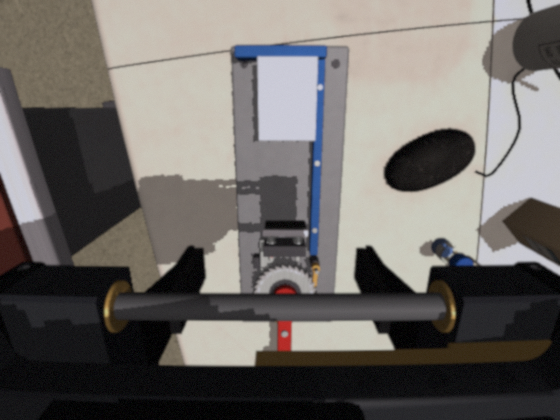

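Box 1 sits flush with the fence and end stop (top centre at (287,98)), and the bay in front of the plate (row ~225) is free. Next is box 2.

servo_tool:
  series:
    - [[0, 25, 0], [0, 0, 0.04]]
    - [[0, 65, 0], [0, 0, 0.08]]
    - [[0, 110, 0], [0, 0, 0.12]]
    - [[0, 155, 0], [0, 0, 0.16]]
    - [[0, 200, 0], [0, 0, 0.2]]
    - [[0, 245, 0], [0, 0, 0.24]]
    - [[1, 290, -15], [0, 0, 0.29]]
    - [[1, 335, -40], [0, 0, 0.34]]
    - [[1, 375, -70], [0, 0, 0.38]]
    - [[1, 403, -100], [0, 0, 0.415]]
    - [[1, 411, -130], [0, 0, 0.415]]
    - [[1, 411, -155], [0, 0, 0.415]]
    - [[1, 411, -175], [0, 0, 0.415]]
    - [[1, 411, -190], [0, 0, 0.415]]
    - [[1, 411, -190], [0, 0, 0.415]]
    - [[1, 411, -190], [0, 0, 0.415]]

```text
time_s: 11.75
ee_pos: [0.4621, 0.3929, 0.0372]
tool_rot: [[-0.294, 0.956, -0.0], [0.956, 0.294, -0.0], [0.0, -0.0, -1.0]]
force: [0.0, -0.4, 0.8]
gripper_width: 0.087
finger_force: 0.0
```

servo_tool:
  series:
    - [[0, 0, 0], [0, 0, 0]]
    - [[0, 0, 0], [0, 0, 0]]
    - [[0, 0, 0], [0, 0, 0]]
    - [[0, 0, 0], [0, 0, 0]]
    - [[0, 0, 0], [0, 0, 0]]
  grip: -1
  squeeze: 15

```text
time_s: 12.25
ee_pos: [0.4627, 0.3927, 0.0376]
tool_rot: [[-0.293, 0.956, 0.001], [0.956, 0.293, 0.001], [0.0, 0.001, -1.0]]
force: [0.0, -0.4, 1.5]
gripper_width: 0.0584
finger_force: 15.0
```

servo_tool:
  series:
    - [[0, 0, 30], [0, 0, 0]]
    - [[0, 0, 70], [0, 0, 0]]
    - [[0, -25, 110], [0, 0, -0.05]]
    - [[0, -65, 130], [0, 0, -0.1]]
    - [[0, -110, 130], [0, 0, -0.16]]
    - [[0, -155, 130], [0, 0, -0.22]]
    - [[0, -200, 130], [0, 0, -0.28]]
    - [[0, -245, 130], [0, 0, -0.34]]
    - [[0, -290, 130], [0, 0, -0.38]]
    - [[0, -335, 130], [0, 0, -0.415]]
    - [[0, -375, 130], [0, 0, -0.415]]
    - [[0, -403, 120], [0, 0, -0.415]]
    - [[0, -403, 100], [0, 0, -0.415]]
    - [[0, -403, 80], [0, 0, -0.415]]
    - [[0, -403, 55], [0, 0, -0.415]]
    - [[0, -403, 55], [0, 0, -0.415]]

```text
time_s: 13.85
ee_pos: [0.46, -0.0108, 0.0897]
tool_rot: [[0.117, 0.993, -0.005], [0.993, -0.117, -0.001], [-0.002, -0.005, -1.0]]
force: [-0.5, 0.1, -0.2]
gripper_width: 0.0587
finger_force: 15.0
```

```bash
python3 - <<'E'
from look import *
st=look('w4',[]); print(st['ee_pos'],st['gripper_width'])
E
```

```text
13.85 [ 0.46   -0.0108  0.0897]
[ 0.46004704 -0.01084615  0.08965745] 0.05873253136089396
```

View pics/w4.png

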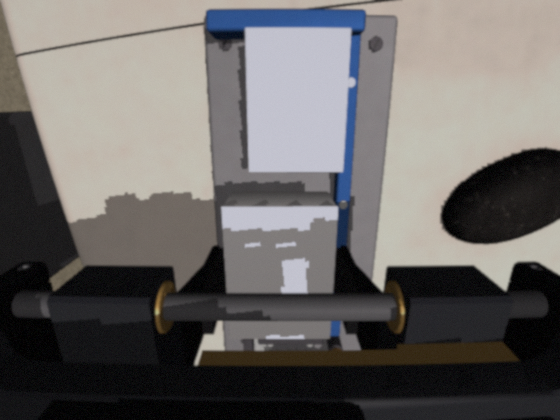

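The held box is parallel to box 1 with a gap ahead of it (rows 172–205). I'll check the edge positions numerically.

```bash
python3 - <<'E'
from look import *
st=arm.sense(); C=np.array([.4803,.0773]);v=np.array([.117,.993]);u=np.array([.993,-.117])
for px,z in (([290,172],.043),([280,206.5],.085),([280,193],.085),([280,193],.052),([224,260],.085),([335,260],.085),([290,340],.040),([225,340],.085)):
    d=atz('wrist',px,z,st)[:2]-C; print(px,z,np.round([d@u*1000,d@v*1000],1))
E
```

```text
[290, 172] 0.043 [ -2.9 -42.3]
[280, 206.5] 0.085 [ -9.  -51.7]
[280, 193] 0.085 [ -9.  -44.7]
[280, 193] 0.052 [ -9.1 -53.4]
[224, 260] 0.085 [-38.7 -81.4]
[335, 260] 0.085 [ 20.1 -81.3]
[290, 340] 0.04 [  -1.4 -172. ]
[225, 340] 0.085 [ -41.2 -133.6]
```

servo_tool:
  series:
    - [[0, 1, -15], [0, 0, 0]]
    - [[0, 1, -28], [0, 0, 0]]
    - [[0, 1, -36], [0, 0, 0]]
    - [[0, 1, -40], [0, 0, 0]]
    - [[0, 1, -42], [0, 0, 0]]
    - [[0, 1, -43], [0, 0, 0]]
    - [[0, 1, -43], [0, 0, 0]]

```text
time_s: 14.6
ee_pos: [0.4625, -0.0095, 0.0493]
tool_rot: [[0.117, 0.993, 0.0], [0.993, -0.117, 0.0], [0.0, 0.0, -1.0]]
force: [-1.0, 0.2, -1.5]
gripper_width: 0.0581
finger_force: 15.0
```

Still slightly above the deck. I'll lower a little, then push to the fence.

servo_tool:
  series:
    - [[0, 0, -1], [0, 0, 0]]
    - [[0, 0, -2], [0, 0, 0]]
    - [[2, 0, -2], [0, 0, 0]]
    - [[4, 0, -2], [0, 0, 0]]
    - [[6, -1, -2], [0, 0, 0]]
    - [[8, -1, -2], [0, 0, 0]]
    - [[9.5, -1, -2], [0, 0, 0]]
    - [[9.5, -1, -2], [0, 0, 0]]

```text
time_s: 15.4
ee_pos: [0.47, -0.0103, 0.0472]
tool_rot: [[0.117, 0.993, -0.004], [0.993, -0.117, 0.001], [0.0, -0.004, -1.0]]
force: [-11.4, 0.5, 16.1]
gripper_width: 0.058
finger_force: 15.0
```

servo_tool:
  series:
    - [[0, 0, 1.2], [0, 0, 0]]
    - [[0, 2, 1.2], [0, 0, 0]]
    - [[0.3, 4, 1.2], [0, 0, 0]]
    - [[0.6, 6, 1.2], [0, 0, 0]]
    - [[1, 8, 1.2], [0, 0, 0]]
    - [[1, 10, 1.2], [0, 0, 0]]
    - [[1, 10, 1.2], [0, 0, 0]]

```text
time_s: 16.1
ee_pos: [0.4709, -0.0028, 0.0475]
tool_rot: [[0.118, 0.993, -0.004], [0.993, -0.118, -0.003], [-0.003, -0.004, -1.0]]
force: [-5.1, -9.1, -0.4]
gripper_width: 0.0582
finger_force: 15.0
```

servo_tool:
  series:
    - [[0, -3, 0], [0, 0, 0]]
    - [[0, -3, 0], [0, 0, 0]]

```text
time_s: 16.3
ee_pos: [0.4708, -0.0036, 0.0475]
tool_rot: [[0.117, 0.993, -0.004], [0.993, -0.117, 0.0], [-0.0, -0.004, -1.0]]
force: [-6.2, 0.6, -1.7]
gripper_width: 0.0584
finger_force: 15.0
```

servo_tool:
  series:
    - [[0, 0, 0], [0, 0, 0]]
    - [[0, 0, 0], [0, 0, 0]]
    - [[0, 0, 0], [0, 0, 0]]
    - [[0, 0, 0], [0, 0, 0]]
    - [[0, 0, 20], [0, 0, 0]]
    - [[0, 0, 55], [0, 0, 0]]
    - [[0, 0, 95], [0, 0, 0]]
    - [[0, -25, 130], [0, 0, 0]]
    - [[0, -60, 160], [0, 0, 0]]
    - [[-3, -100, 190], [0, 0, 0]]
    - [[-6, -145, 215], [0, 0, 0]]
    - [[-9, -190, 225], [0, 0, 0]]
    - [[-12, -235, 230], [0, 0, 0]]
    - [[-15, -280, 230], [0, 0, 0]]
    - [[-18, -325, 230], [0, 0, 0]]
    - [[-20, -370, 230], [0, 0, 0]]
    - [[-20, -395, 230], [0, 0, 0]]
    - [[-20, -395, 230], [0, 0, 0]]
    - [[-20, -395, 230], [0, 0, 0]]
  grip: 1

```text
time_s: 18.2
ee_pos: [0.4525, -0.3989, 0.278]
tool_rot: [[0.118, 0.993, -0.001], [0.993, -0.118, -0.0], [-0.0, -0.001, -1.0]]
force: [-0.8, 0.6, 0.0]
gripper_width: 0.087
finger_force: 0.0
```

```bash
python3 - <<'E'
from look import *
st=look('w5',[('slide_box_a',.01),('corner',.01),('lever_grip',.07),('ratchet_axis',.054),('plate_face',.026),('cradle',0)])
tops(st,z=.043,only='w5')
E
```

```text
18.2 [ 0.4525 -0.3989  0.278 ]
lever_grip 0.93 [250.3  59.2] [ 0.4378 -0.2609  0.07  ]
cradle 0.58 [270.2 260.2] [ 0.4226 -0.5261  0.    ]
```

View pics/w5.png

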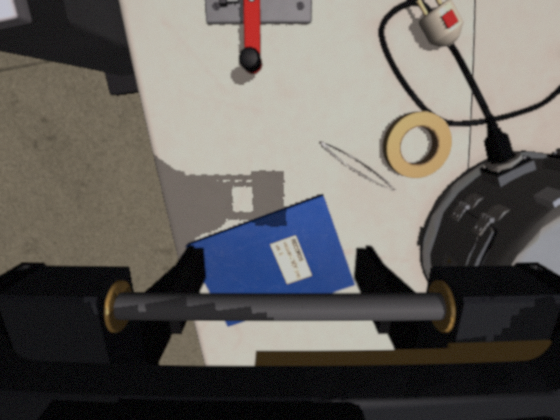

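The knob shows at (250,58), world ≈ (0.438,-0.261). I'll work out the axis from the earlier hub view, and the lever arc.

```bash
cat > lev.py <<'E'
import numpy as np
yaw=np.radians(-6.7)
def P(A,th): a=yaw-np.radians(54)-th; return np.array(A)+.115*np.array([np.cos(a),np.sin(a)])
E
python3 - <<'E'
from h import *; from lev import *
st=dict(ee_pos=[.4615,-.018,.227],tool_rot=[[.117,.993,.001],[.993,-.117,.001],[.001,.001,-1]])
print('hub',atz('wrist',[285,296],.054,st))
c,s=np.cos(yaw),np.sin(yaw); A2=np.array([.5135,.113])+np.array([[c,-s],[s,c]])@[-.029,-.269]; print('geo',A2)
k=np.array([.4378,-.2609])
for A in (A2,atz('wrist',[285,296],.054,st)[:2]):
    d=k-A; a=np.arctan2(d[1],d[0]); print(np.linalg.norm(d),'theta',yaw-np.radians(54)-a)
st5=dict(ee_pos=[.4525,-.3989,.278],tool_rot=[[.118,.993,-.001],[.993,-.118,0],[0,-.001,-1]])
for px,z in (([250,58],.09),([250,60],.07)): print(atz('wrist',px,z,st5))
E
```

```text
hub [ 0.45320299 -0.14056932  0.054     ]
geo [ 0.45331362 -0.15077945]
0.11120794616158271 theta 0.6513389691299041
0.12131250822485702 theta 0.6386946213664981
[ 0.43896232 -0.26286614  0.09      ]
[ 0.43728855 -0.26158525  0.07      ]
```

servo_tool:
  series:
    - [[-2, 20, -20], [0, 0, 0]]
    - [[-5, 50, -50], [0, 0, 0]]
    - [[-8, 80, -80], [0, 0, 0]]
    - [[-11, 110, -110], [0, 0, 0]]
    - [[-14, 130, -140], [0, 0, 0]]
    - [[-14.5, 137.5, -165], [0, 0, 0]]
    - [[-14.5, 137.5, -185], [0, 0, 0]]
    - [[-14.5, 137.5, -198], [0, 0, 0]]
    - [[-14.5, 137.5, -205], [0, 0, 0]]
    - [[-14.5, 137.5, -205], [0, 0, 0]]
    - [[-14.5, 137.5, -205], [0, 0, 0]]

```text
time_s: 19.7
ee_pos: [0.4386, -0.2616, 0.0739]
tool_rot: [[0.117, 0.993, 0.001], [0.993, -0.117, -0.0], [-0.0, 0.001, -1.0]]
force: [-0.8, -0.7, 0.5]
gripper_width: 0.0874
finger_force: 0.0
```

servo_tool:
  series:
    - [[0, 0, 0], [0, 0, 0]]
    - [[0, 0, 0], [0, 0, 0]]
    - [[0, 0, 0], [0, 0, 0]]
    - [[0, 0, 0], [0, 0, 0]]
    - [[0, 0, 0], [0, 0, 0]]
    - [[0, 0, 0], [0, 0, 0]]
    - [[0, 0, 0], [0, 0, 0]]
  grip: -1
  squeeze: 12

```text
time_s: 20.4
ee_pos: [0.4383, -0.261, 0.0732]
tool_rot: [[0.117, 0.993, -0.0], [0.993, -0.117, 0.0], [0.0, -0.0, -1.0]]
force: [0.1, 0.0, -0.0]
gripper_width: 0.039
finger_force: 0.0
```

```bash
cat > arc.py <<'E'
from lev import *
def rows(A,p0,t0,t1,n):
    # offset so the path starts at p0
    o=P(A,t0)
    return [[round(float(x),1) for x in (P(A,t)-o)*1000] for t in np.linspace(t0,t1,n+1)[1:]]
if __name__=='__main__':
    A=[.453,-.1475]; 
    print(rows(A,0,.645,1.2,8)); print(rows(A,0,1.2,.04,12)); print(rows(A,0,.04,1.2,12))
E
python3 arc.py
```

```text
[[-7.9, 1.3], [-15.6, 3.2], [-23.2, 5.6], [-30.6, 8.6], [-37.8, 12.0], [-44.8, 15.9], [-51.4, 20.3], [-57.8, 25.2]]
[[8.9, -6.6], [18.4, -12.4], [28.4, -17.2], [38.9, -21.0], [49.6, -23.8], [60.6, -25.5], [71.7, -26.2], [82.8, -25.8], [93.8, -24.3], [104.6, -21.8], [115.2, -18.2], [125.3, -13.7]]
[[-10.1, -4.6], [-20.7, -8.1], [-31.5, -10.7], [-42.5, -12.1], [-53.6, -12.5], [-64.7, -11.9], [-75.7, -10.1], [-86.4, -7.3], [-96.9, -3.5], [-106.9, 1.3], [-116.4, 7.0], [-125.3, 13.7]]
```

Still closing; wait a little.

servo_tool:
  series:
    - [[0, 0, 0], [0, 0, 0]]
    - [[0, 0, 0], [0, 0, 0]]
    - [[0, 0, 0], [0, 0, 0]]
    - [[0, 0, 0], [0, 0, 0]]

```text
time_s: 20.8
ee_pos: [0.4383, -0.261, 0.0732]
tool_rot: [[0.117, 0.993, -0.0], [0.993, -0.117, 0.0], [0.0, -0.0, -1.0]]
force: [0.1, -0.5, -0.2]
gripper_width: 0.0215
finger_force: 12.0
```

Gripped (21.5 mm). First stroke towards the robot.

servo_tool:
  series:
    - [[-7.9, 1.3, 0], [0, 0, 0]]
    - [[-15.6, 3.2, 0], [0, 0, 0]]
    - [[-23.2, 5.6, 0], [0, 0, 0]]
    - [[-30.6, 8.6, 0], [0, 0, 0]]
    - [[-37.8, 12, 0], [0, 0, 0]]
    - [[-44.8, 15.9, 0], [0, 0, 0]]
    - [[-51.4, 20.3, 0], [0, 0, 0]]
    - [[-57.8, 25.2, 0], [0, 0, 0]]
    - [[-57.8, 25.2, 0], [0, 0, 0]]
    - [[-57.8, 25.2, 0], [0, 0, 0]]

```text
time_s: 21.8
ee_pos: [0.38, -0.2353, 0.0732]
tool_rot: [[0.116, 0.993, -0.001], [0.993, -0.116, 0.001], [0.001, -0.001, -1.0]]
force: [-2.4, -1.0, 1.7]
gripper_width: 0.0214
finger_force: 12.0
```

servo_tool:
  series:
    - [[8.9, -6.6, 0], [0, 0, 0]]
    - [[18.4, -12.4, 0], [0, 0, 0]]
    - [[28.4, -17.2, 0], [0, 0, 0]]
    - [[38.9, -21, 0], [0, 0, 0]]
    - [[49.6, -23.8, 0], [0, 0, 0]]
    - [[60.6, -25.5, 0], [0, 0, 0]]
    - [[71.7, -26.2, 0], [0, 0, 0]]
    - [[82.8, -25.8, 0], [0, 0, 0]]
    - [[93.8, -24.3, 0], [0, 0, 0]]
    - [[104.6, -21.8, 0], [0, 0, 0]]
    - [[115.2, -18.2, 0], [0, 0, 0]]
    - [[125.3, -13.7, 0], [0, 0, 0]]
    - [[125.3, -13.7, 0], [0, 0, 0]]
    - [[125.3, -13.7, 0], [0, 0, 0]]

```text
time_s: 23.2
ee_pos: [0.5065, -0.249, 0.0733]
tool_rot: [[0.116, 0.993, 0.001], [0.993, -0.116, 0.0], [0.0, 0.001, -1.0]]
force: [1.8, -1.5, -2.5]
gripper_width: 0.0214
finger_force: 12.0
```

servo_tool:
  series:
    - [[-10.1, -4.6, 0], [0, 0, 0]]
    - [[-20.7, -8.1, 0], [0, 0, 0]]
    - [[-31.5, -10.7, 0], [0, 0, 0]]
    - [[-42.5, -12.1, 0], [0, 0, 0]]
    - [[-53.6, -12.5, 0], [0, 0, 0]]
    - [[-64.7, -11.9, 0], [0, 0, 0]]
    - [[-75.7, -10.1, 0], [0, 0, 0]]
    - [[-86.4, -7.3, 0], [0, 0, 0]]
    - [[-96.9, -3.5, 0], [0, 0, 0]]
    - [[-106.9, 1.3, 0], [0, 0, 0]]
    - [[-116.4, 7, 0], [0, 0, 0]]
    - [[-125.3, 13.7, 0], [0, 0, 0]]
    - [[-125.3, 13.7, 0], [0, 0, 0]]
    - [[-125.3, 13.7, 0], [0, 0, 0]]

```text
time_s: 24.6
ee_pos: [0.3799, -0.2354, 0.0733]
tool_rot: [[0.116, 0.993, -0.0], [0.993, -0.116, 0.001], [0.001, -0.001, -1.0]]
force: [-3.3, -2.4, 3.0]
gripper_width: 0.0219
finger_force: 12.0
```

servo_tool:
  series:
    - [[8.9, -6.6, 0], [0, 0, 0]]
    - [[18.4, -12.4, 0], [0, 0, 0]]
    - [[28.4, -17.2, 0], [0, 0, 0]]
    - [[38.9, -21, 0], [0, 0, 0]]
    - [[49.6, -23.8, 0], [0, 0, 0]]
    - [[60.6, -25.5, 0], [0, 0, 0]]
    - [[71.7, -26.2, 0], [0, 0, 0]]
    - [[82.8, -25.8, 0], [0, 0, 0]]
    - [[93.8, -24.3, 0], [0, 0, 0]]
    - [[104.6, -21.8, 0], [0, 0, 0]]
    - [[115.2, -18.2, 0], [0, 0, 0]]
    - [[125.3, -13.7, 0], [0, 0, 0]]
    - [[125.3, -13.7, 0], [0, 0, 0]]
    - [[125.3, -13.7, 0], [0, 0, 0]]

```text
time_s: 26.0
ee_pos: [0.5066, -0.2489, 0.0733]
tool_rot: [[0.116, 0.993, 0.001], [0.993, -0.116, 0.0], [0.0, 0.001, -1.0]]
force: [1.4, 0.1, -2.5]
gripper_width: 0.0214
finger_force: 12.0
```

servo_tool:
  series:
    - [[0, 0, 0], [0, 0, 0]]
    - [[0, 0, 0], [0, 0, 0]]
    - [[0, 0, 0], [0, 0, 0]]
    - [[0, 0, 20], [0, 0, 0]]
    - [[0, 0, 50], [0, 0, 0]]
    - [[-10, 20, 85], [0, 0, 0]]
    - [[-22, 55, 115], [0, 0, 0]]
    - [[-36, 95, 137], [0, 0, 0]]
    - [[-48, 130, 137], [0, 0, 0]]
    - [[-52, 144, 137], [0, 0, 0]]
    - [[-52, 144, 137], [0, 0, 0]]
    - [[-52, 144, 137], [0, 0, 0]]
  grip: 1

```text
time_s: 27.2
ee_pos: [0.4538, -0.106, 0.2103]
tool_rot: [[0.117, 0.993, 0.0], [0.993, -0.117, 0.001], [0.001, 0.0, -1.0]]
force: [-0.0, -0.4, 1.5]
gripper_width: 0.0869
finger_force: 0.0
```

```bash
python3 - <<'E'
from look import *
st=look('w6',[('slide_box_a',.01),('plate_face',.026),('corner',.01),('ratchet_axis',.054)])
print(st['ee_pos'],st['tool_rot'])
im=cv2.imread('pics/w6.png'); cv2.imwrite('pics/w6c.png',cv2.resize(im[0:270,150:420],(600,600),interpolation=cv2.INTER_CUBIC))
im=cv2.imread('pics/w3.png')
E
```

```text
27.2 [ 0.4538 -0.106   0.2103]
slide_box_a 0.97 [284.1  92.8] [ 0.4699 -0.0052  0.01  ]
slide_box_a 0.63 [283.8   5.1] [0.4788 0.0758 0.01  ]
plate_face 0.96 [282.4 134.5] [ 0.4633 -0.0461  0.026 ]
plate_face 0.24 [285.1  90.8] [ 0.4708 -0.0043  0.026 ]
ratchet_axis 0.9 [283.  235.7] [ 0.4523 -0.1458  0.054 ]
[ 0.45376081 -0.10595996  0.21032211] [[ 1.16620869e-01  9.93176432e-01  3.83816884e-04]
 [ 9.93176323e-01 -1.16621073e-01  5.62694136e-04]
 [ 6.03615692e-04  3.15575963e-04 -9.99999768e-01]]
```

View pics/w6c.png

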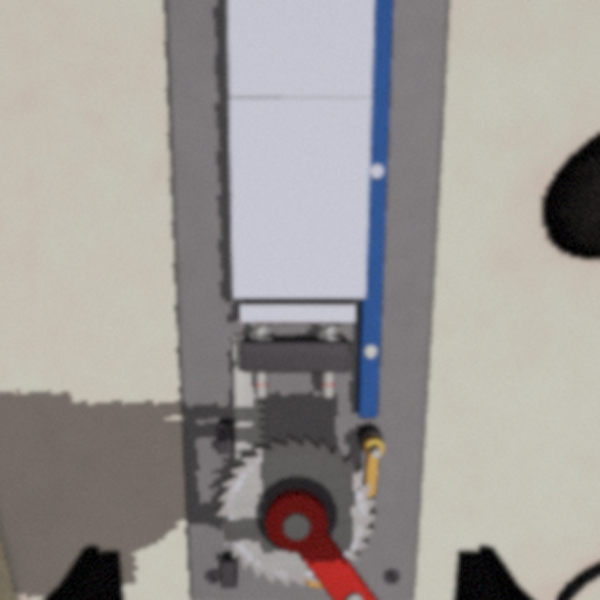

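The crop shows both boxes touching, and the plate (crop rows 303–322) at the row's end. The carriage block is at 340–370, with springs between. I'll compare the plate–carriage spacing with the initial view using intensity profiles.

```bash
python3 - <<'E'
from look import *
C=np.array([.4803,.0773])+np.array([.117,.993])*.04
v=np.array([.117,.993])
st3=dict(ee_pos=[.4615,-.018,.227],tool_rot=[[.117,.993,.001],[.993,-.117,.001],[.001,.001,-1]])
for n,st,cols,r0,r1 in (('w3',st3,(276,296),212,272),('w6',arm.sense(),(272,292),128,186)):
    g=cv2.imread(f'pics/{n}.png',0).astype(float)
    p=g[r0:r1,cols[0]:cols[1]].mean(1); c=np.mean(cols)
    print(n,[(r,int(x),round(float((atz('wrist',[c,r],.04,st)[:2]-C)@v*1000),1)) for r,x in zip(range(r0,r1),p)])
E
```

```text
w3 [(212, 69, -160.6), (213, 68, -161.8), (214, 69, -163.0), (215, 69, -164.2), (216, 69, -165.3), (217, 69, -166.5), (218, 69, -167.7), (219, 62, -168.9), (220, 44, -170.1), (221, 23, -171.3), (222, 11, -172.5), (223, 8, -173.7), (224, 9, -174.9), (225, 8, -176.1), (226, 10, -177.3), (227, 15, -178.5), (228, 29, -179.7), (229, 58, -180.9), (230, 91, -182.1), (231, 111, -183.3), (232, 115, -184.5), (233, 114, -185.8), (234, 113, -187.0), (235, 108, -188.2), (236, 94, -189.4), (237, 69, -190.7), (238, 42, -191.9), (239, 30, -193.2), (240, 29, -194.4), (241, 29, -195.6), (242, 29, -196.9), (243, 27, -198.1), (244, 25, -199.4), (245, 33, -200.6), (246, 51, -201.9), (247, 65, -203.2), (248, 70, -204.4), (249, 71, -205.7), (250, 70, -207.0), (251, 69, -208.2), (252, 69, -209.5), (253, 69, -210.8), (254, 69, -212.1), (255, 71, -213.3), (256, 79, -214.6), (257, 89, -215.9), (258, 86, -217.2), (259, 81, -218.5), (260, 75, -219.8), (261, 70, -221.1), (262, 66, -222.4), (263, 63, -223.7), (264, 63, -225.0), (265, 73, -226.3), (266, 95, -227.7), (267, 123, -229.0), (268, 146, -230.3), (269, 164
[... 486 characters left out ...]
178.5), (150, 79, -179.5), (151, 51, -180.5), (152, 32, -181.5), (153, 40, -182.5), (154, 60, -183.5), (155, 74, -184.5), (156, 77, -185.4), (157, 78, -186.4), (158, 77, -187.4), (159, 75, -188.4), (160, 74, -189.5), (161, 73, -190.5), (162, 73, -191.5), (163, 73, -192.5), (164, 72, -193.5), (165, 71, -194.5), (166, 73, -195.5), (167, 86, -196.5), (168, 105, -197.6), (169, 114, -198.6), (170, 115, -199.6), (171, 114, -200.6), (172, 115, -201.6), (173, 116, -202.7), (174, 117, -203.7), (175, 114, -204.7), (176, 105, -205.8), (177, 88, -206.8), (178, 71, -207.8), (179, 66, -208.9), (180, 65, -209.9), (181, 65, -211.0), (182, 65, -212.0), (183, 65, -213.1), (184, 65, -214.1), (185, 65, -215.2)]
```

servo_tool:
  series:
    - [[4, -14, 0], [0, 0, 0]]
    - [[16, -49, -5], [0, 0, 0]]
    - [[34, -94, -25], [0, 0, 0]]
    - [[48, -130, -52], [0, 0, 0]]
    - [[53, -143, -90], [0, 0, 0]]
    - [[53, -143, -120], [0, 0, 0]]
    - [[53, -143, -137], [0, 0, 0]]
    - [[53, -143, -137], [0, 0, 0]]
    - [[53, -143, -137], [0, 0, 0]]
  grip: 0.0

```text
time_s: 28.35
ee_pos: [0.5073, -0.2487, 0.0742]
tool_rot: [[0.117, 0.993, 0.001], [0.993, -0.117, -0.0], [-0.0, 0.001, -1.0]]
force: [0.6, 0.4, 0.5]
gripper_width: 0.0441
finger_force: 0.0
```

servo_tool:
  series:
    - [[0, 0, 0], [0, 0, 0]]
    - [[0, 0, 0], [0, 0, 0]]
    - [[0, 0, 0], [0, 0, 0]]
    - [[0, 0, 0], [0, 0, 0]]
    - [[0, 0, 0], [0, 0, 0]]
  grip: -1

```text
time_s: 28.85
ee_pos: [0.5073, -0.2483, 0.0739]
tool_rot: [[0.116, 0.993, 0.001], [0.993, -0.116, 0.0], [0.0, 0.001, -1.0]]
force: [-0.7, 1.9, 6.9]
gripper_width: 0.0217
finger_force: 12.0
```

```bash
python3 -c "
from arc import *
A=[.453,-.1475]
print(rows(A,0,.04,.44,6));print(rows(A,0,.44,.04,6))"
```

```text
[[-6.9, -3.3], [-14.1, -6.0], [-21.4, -8.3], [-28.8, -10.1], [-36.4, -11.4], [-44.0, -12.2]]
[[7.6, 0.8], [15.2, 2.1], [22.6, 3.9], [29.9, 6.2], [37.1, 9.0], [44.0, 12.2]]
```

servo_tool:
  series:
    - [[-6.9, -3.3, 0], [0, 0, 0]]
    - [[-14.1, -6, 0], [0, 0, 0]]
    - [[-21.4, -8.3, 0], [0, 0, 0]]
    - [[-28.8, -10.1, 0], [0, 0, 0]]
    - [[-36.4, -11.4, 0], [0, 0, 0]]
    - [[-44, -12.2, 0], [0, 0, 0]]
    - [[-44, -12.2, 0], [0, 0, 0]]

```text
time_s: 29.55
ee_pos: [0.4623, -0.2631, 0.074]
tool_rot: [[0.119, 0.993, 0.002], [0.993, -0.119, -0.003], [-0.002, 0.003, -1.0]]
force: [3.9, -7.2, -1.2]
gripper_width: 0.0218
finger_force: 12.0
```

servo_tool:
  series:
    - [[7.6, 0.8, 0], [0, 0, 0]]
    - [[15.2, 2.1, 0], [0, 0, 0]]
    - [[22.6, 3.9, 0], [0, 0, 0]]
    - [[29.9, 6.2, 0], [0, 0, 0]]
    - [[37.1, 9, 0], [0, 0, 0]]
    - [[44, 12.2, 0], [0, 0, 0]]
    - [[46.5, 13.5, 0], [0, 0, 0]]
    - [[47.5, 14, 0], [0, 0, 0]]
    - [[47.5, 14, 0], [0, 0, 0]]

```text
time_s: 30.45
ee_pos: [0.5091, -0.2476, 0.0733]
tool_rot: [[0.117, 0.993, -0.002], [0.993, -0.117, -0.0], [-0.001, -0.002, -1.0]]
force: [-5.1, -2.1, 8.5]
gripper_width: 0.0216
finger_force: 12.0
```

servo_tool:
  series:
    - [[0, 0, 0], [0, 0, 0]]
    - [[0, 0, 0], [0, 0, 0]]
    - [[0, 0, 0], [0, 0, 0]]
    - [[0, 0, 20], [0, 0, 0]]
    - [[0, 0, 50], [0, 0, 0]]
    - [[-14, 18, 85], [0, 0, 0]]
    - [[-26, 53, 115], [0, 0, 0]]
    - [[-40, 93, 136.5], [0, 0, 0]]
    - [[-52, 128, 136.5], [0, 0, 0]]
    - [[-56.5, 141, 136.5], [0, 0, 0]]
    - [[-56.5, 141, 136.5], [0, 0, 0]]
    - [[-56.5, 141, 136.5], [0, 0, 0]]
  grip: 0.0

```text
time_s: 31.65
ee_pos: [0.4539, -0.1059, 0.2098]
tool_rot: [[0.116, 0.993, 0.0], [0.993, -0.116, 0.001], [0.001, 0.0, -1.0]]
force: [0.8, -0.1, 0.3]
gripper_width: 0.0433
finger_force: 0.0
```

```bash
python3 - <<'E'
from look import *
C=np.array([.4803,.0773])+np.array([.117,.993])*.04
v=np.array([.117,.993])
st=look('w7',[('plate_face',.026),('ratchet_axis',.054),('lever_grip',.07)])
st6=dict(st); st6['ee_pos']=[.45376,-.10596,.21032]
for n,s in (('w6',st6),('w7',st)):
    g=cv2.imread(f'pics/{n}.png',0).astype(float); p=g[128:186,272:292].mean(1)
    print(n,[int(x) for x in p])
    d=np.diff(p); Y=lambda r: round(float((atz('wrist',[282,r],.04,s)[:2]-C)@v*1000),1)
    for r in range(1,56):
        if abs(d[r])>11 and abs(d[r])>=abs(d[r-1]) and abs(d[r])>=abs(d[r+1]):
            a,b,c=abs(d[r-1]),abs(d[r]),abs(d[r+1]); rr=128+r+.5+.5*(a-c)/(a-2*b+c); print('edge',round(rr,2),round(d[r]),Y(rr))
im=cv2.imread('pics/w7.png'); cv2.imwrite('pics/w7c.png',cv2.resize(im[0:270,150:420],(600,600),interpolation=cv2.INTER_CUBIC))
E
```

```text
31.65 [ 0.4539 -0.1059  0.2098]
plate_face 0.76 [282.1 131.1] [ 0.4635 -0.0426  0.026 ]
ratchet_axis 0.63 [283.1 232.5] [ 0.453 -0.142  0.054]
lever_grip 0.56 [455.  184.5] [ 0.6199 -0.1064  0.07  ]
lever_grip 0.43 [549.1 151.1] [ 0.7094 -0.0841  0.07  ]
w6 [199, 199, 199, 199, 196, 177, 129, 81, 108, 163, 191, 198, 199, 199, 198, 194, 174, 136, 114, 112, 109, 101, 79, 51, 32, 40, 60, 74, 77, 78, 77, 75, 74, 73, 73, 73, 72, 71, 73, 86, 105, 114, 115, 114, 115, 116, 117, 114, 105, 88, 71, 66, 65, 65, 65, 65, 65, 65]
edge 133.97 -49 -163.0
edge 136.51 56 -165.4
edge 144.54 -38 -173.2
edge 150.42 -29 -179.0
edge 153.64 20 -182.2
edge 167.34 18 -196.0
edge 176.94 -17 -205.9
w7 [217, 217, 217, 217, 214, 194, 142, 89, 118, 179, 209, 216, 217, 217, 217, 213, 192, 151, 123, 108, 76, 45, 44, 64, 80, 86, 86, 85, 83, 82, 82, 82, 82, 81, 81, 82, 95, 115, 125, 126, 127, 126, 126, 126, 126, 127, 128, 129, 130, 129, 125, 119, 105, 88, 77, 72, 72, 72]
edge 134.03 -53 -163.0
edge 136.51 60 -165.3
edge 144.61 -41 -173.2
edge 147.96 -32 -176.5
edge 150.79 20 -179.3
edge 164.43 20 -192.9
edge 180.4 -17 -209.3
```

View pics/w7c.png

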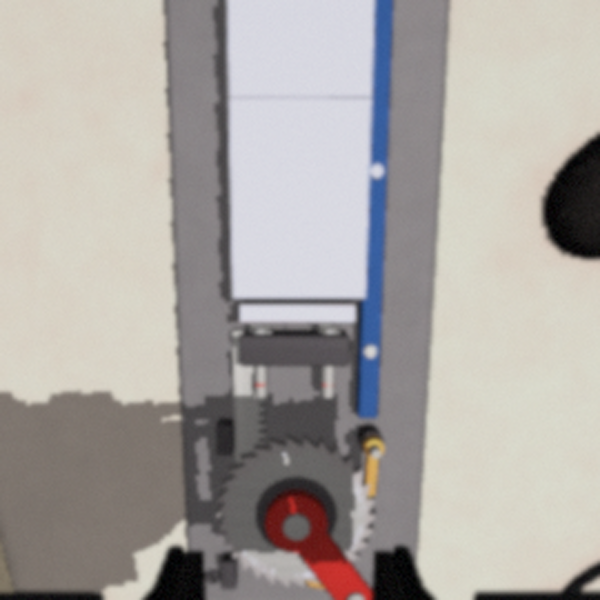

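The plate stayed still against the row while the carriage advanced one more tooth (2.9 mm). The plate–carriage gap is now about 6 of 12 mm, so the springs are roughly half squeezed. The lever met its parking stop with about 5 N back along the arc, and the row is still clamped. Handing in.

```bash
python3 -c "
from cell import arm
print(arm.sense()['force'],arm.sign_off())"
```

```text
the job is handed in; nothing more can be done
[-0.01574356  0.85046326 -0.57640833] None
```

I handed the job in at about 32 s: both boxes are packed home in the corner and clamped with the springs about half squeezed (roughly 6 of 12 mm, measured from the wrist camera), and the lever is back at its parking stop with the ratchet holding.

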